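Open the terminal bay of a cable tester

TASK

Open the terminal bay of the cable tester on the bench: press its snap tab down and, before it springs back, push the released terminal cover along its runners and completely out of them, so that it is left lying flat on the tester's deck with the terminals bare. Do not force the cover, lift it or let it drop off the deck, and leave the screwdriver, the tape roll and the connector where they are.

Things in the scene. Friction and masses are not known exactly. Their poses are not given: they have to be found in the camera images.
- tester: Low white cable tester fixed to the bench, 200 mm (its x) by 320 mm (its y), z up; origin: centre of its underside, on the bench. Its grey deck (x -30 to 100 mm, all along y) is 50 mm above the bench; the strip with display and keys (x -100 to -30) is 42 mm high. The cover sits over the terminal bay near the deck's -y end; from y -12 to 160 mm the deck is flat and free
- seat (a point): Where the closed cover's underside centre belongs: x 35, y -63, z 50 mm of the tester, axes as the tester
- runner_end (a point): Centre line of the cover's path at deck height where the runners end: x 35, y -12, z 50 mm of the tester. The two aluminium runners (tops 8 mm above the deck, 84 mm apart between their lips) hold the cover's flanges down from y -116 to -12 mm and are open only at this +y end. The terminals lie below deck level
- cover: Grey plastic shell open below, 80 mm (x) by 100 mm (y) by 16 mm high, 92 mm over the side flanges (3 mm thick), 50 to 130 g; origin: centre of its underside, axes as the tester's when closed. Slides to the tester's +y only; the face to push is its rear wall at its own y = -50 mm. Some 102 mm of travel takes it out of the runners. Play in its seat 1 to 2 mm
- tab_pad (a point): Centre of the top of the snap tab's thumb pad: black plastic, 36 mm (x) by 30 mm (y), 4 mm behind the cover's rear wall on the centre line, at x 35, y -132 mm of the tester; its top is 12 mm above the deck (62 mm above the bench) at rest and goes down with the tab
- snap_tab (a joint): Downward travel of the sprung tab, m: 0 at rest, 0.007 at its stop (pad top then 5 mm above the deck, still level with the rear wall). Its nose holds the cover until it is pressed over 5 mm (5 N; 6 N at the stop). Let go, it springs up: keep it down and move the fingertip forward off the pad against the rear wall; after 6 mm of cover travel the wall has passed the nose
- screwdriver: Screwdriver, 170 mm long, lying on the bench off the +y end of the tester; origin midway on its underside, leave alone
- tape: Roll of black tape lying flat on the bench off the tester's -y end, 90 mm across, 19 mm high; origin at the centre of its underside, leave alone
- connector: White connector housing 42 by 26 by 26 mm on the bench behind the tester (its +x side); origin at the centre of its underside, leave alone
Things that resemble listed ones, but are neither listed nor needed, are in the scene too. What is shaped like the cover but brown or orange is not meant.

How it is judged:
On the way:
1. the snap tab is pressed in while the cover is still on its seat (value of joint snap_tab above 0.0045 m and y of cover in the frame of seat below 0.004 m), for 0.05 s.
At the end, for the whole second after the job is handed in: the cover's centre is at least 102 mm along the tester's +y from its seat, so that it is out of the runners; its underside is within 3 mm of deck height and within 0.06 rad of level, at rest; the snap tab is back up within 2 mm (y of cover in the frame of seat above 0.102 m and z of cover in the frame of seat between -0.003 and 0.003 m and angle between cover's own z axis and vertical below 0.06 rad and linear speed of cover below 0.01 m/s and value of joint snap_tab below 0.002 m); the robot touches nothing.
It fails at once if the cover is lifted or tipped (z of cover in the frame of seat above 0.012 m or angle between cover's own z axis and vertical above 0.3 rad).
It fails at once if the cover falls off the deck (z of cover in the frame of seat below -0.015 m).
It fails at once if the cover is forced (more than 40 N) (contact force between the fingers and cover above 40 N).
It fails at once if the screwdriver, tape or connector is disturbed by more than 20 mm (distance of any of screwdriver, tape, connector from where it was at the start of the episode above 0.02 m).
It also fails if it takes over 38 s, if anything falls off the work surface, if the arm or the gripper's body presses on something with over 40 N, if the wrist force passes 120 N, or if a joint passes its speed limit or range.

ROBOT

A 6-joint arm with a two-finger parallel gripper is mounted at the origin on the work surface. World frame = base frame: x ahead of the robot, y to its left, z up, the work surface at z = 0. Lengths are in m, angles in rad, forces in N, time in s.
With the tool pointing down it reaches from about 0.325 to 0.85 m from the base axis. Payload 4.4 kg.
Tool frame: the origin (TCP) lies where the fingers leave the gripper's body, on its centre line; the fingertips stand 97 mm ahead of it and the grasp point (between the pads) lies 78 mm ahead of it; x points along the fingers, y is the direction in which the jaws open and shut, and the axes are right-handed (so a half turn about x gives the same grasp; the last joint's range is limited). The gripper opens to 94 mm and grips with 3 to 60 N. Pads are 16 mm wide; open, the fingers measure 119 mm over their backs; the gripper's body (75 mm by 177 mm) begins 78 mm behind the grasp point.
Start: joints at [1.097, 0.207, 1.542, -0, 1.393, -0.15], TCP at [0.182, 0.545, 0.303] pointing down, gripper open.
Joint ranges: [-2.73, 2.73], [-0.86, 2.22], [0.23, 2.46], [-1.11, 4.25], [0.08, 2.63], [-2.82, 2.82]. Speed limits (rad/s): [2.79, 2.79, 3.14, 3.14, 3.14, 3.14].

INTERFACE

Orientations are given as a unit quaternion [w, x, y, z].
In Python, from bench import robot gives the robot as it stands.
- The arm moves only by the tool arm_command, never from a script. Its argument "deltas" is a list of rows, each an object of numbers: "dx", "dy", "dz": the shift along the world's x, y, z in cm; "ax", "ay", "az": the turn, a rotation vector about the world's x, y, z in rad. In form: [{"dx": .., "dy": .., "dz": .., "ax": .., "ay": .., "az": ..}, ...]. A call has 1 to 5 rows; each row is the pose to reach, as a shift and turn from the pose commanded when the call began; what a row does not reach only later rows make up. A row lasts 1/12 s, in which the tool goes at most 41.7 mm and 7.16 degrees, less where a joint would pass 70% of its speed; a pose out of reach is approached as far as the arm can. A call with a gripper value outside its range is refused whole. "gripper" is the closure, from 0 (fully open) to 1 (shut), set as the call begins (left out, the last holds). The fingers move at their own pace and stop on an object; the grip force is fixed at half the most. Time passes only in rows, so rows that repeat a pose let the fingers close. It gives the time, the measured TCP pose, the force and the opening at its end, in the units of the state.
- robot.observe(): the state, without advancing time (a new reading comes with each control period).
- robot.camera(name): name is "scene" or "top" or "wrist"; returns a dict with "frame" (400x640x3 uint8, blue, green, red), "K" (3x3 intrinsics, pixels), "cam_to_world" (4x4, takes a point from camera to world coordinates). Camera axes: x right, y down, z forward; pixel columns grow to the right and rows downward; lengths in m; the calibration is good to about 2 mm. A picture is of the moment at which its call begins. There is no depth.
- robot.sign_off(): hands the job in, once; it reports no verdict.
The state is a dict: "time": time; "joints": joint angles; "dq": joint speeds; "effort": joint torques, N m; "tool_pos": TCP position; "ee_rot": TCP orientation; "contact_force": force on the tool from outside, world axes, zero at the start; "wrist_torque": the same for the moment, N m; "finger_gap": opening from 0.0 (shut) to 1.0 (fully open).
Only numpy, scipy, OpenCV 4.12 (cv2) and the standard library are available. Lean on these libraries where they do the work, as an engineer would, in place of code of your own. Each camera call takes 0.05 s, during which the arm holds its last target. There are 200 camera calls.

## Working session

There is one attempt and no reset: what is moved stays moved. The work goes in short steps, Python scripts to look and compute and a tool call to move; the robot and the scene stay as the last step left them, time stands still between calls to the robot, and variables do not carry over. Pictures are saved under pics/ and viewed, about 8 in all and at most 12, crops included, and the job is handed in when it is done.

Besides the shell and the picture viewer there is one more tool, called after ">>>" by a JSON object that holds its "method" and its "body", one argument or row to a line. arm_command: Moves the arm, as the interface text tells. Its arguments: {"type":"object","properties":{"deltas":{"type":"array"},"gripper":{"type":"number"}},"required":["deltas"]}

```bash
mkdir -p pics; cat > h.py <<'E'
import cv2,numpy as np
from bench import robot
def snap(n,f):
    c=robot.camera(n); cv2.imwrite('pics/'+f+'.png',c['frame']); np.savez('pics/'+f+'.npz',K=c['K'],T=c['cam_to_world']); return c
def ray(f,u,v,z):
    d=np.load('pics/'+f+'.npz'); r=d['T'][:3,:3]@np.linalg.inv(d['K'])@[u,v,1]; o=d['T'][:3,3]
    return o+r*(z-o[2])/r[2]
def proj(f,p):
    d=np.load('pics/'+f+'.npz'); q=d['K']@(d['T'][:3,:3].T@(np.array(p)-d['T'][:3,3])); return q[:2]/q[2]
E
python3 - <<'E'
from h import *
a=snap('top','top0');b=snap('scene','scene0')
print(a['cam_to_world'],a['K'],b['cam_to_world'][:3,3])
print(robot.observe())
E
```

```text
[[ 0.01959468 -0.9989422   0.04159961  0.48714497]
 [-0.99972234 -0.01903137  0.01389437 -0.00310892]
 [-0.01308798 -0.04186031 -0.99903775  1.17216365]
 [ 0.          0.          0.          1.        ]] [[412.87642925   0.         318.39489969]
 [  0.         412.87642925 199.2237531 ]
 [  0.           0.           1.        ]] [1.06088547 0.16761178 1.01696666]
{'time': 0.1, 'joints': array([ 1.09753172e+00,  2.07332070e-01,  1.54280724e+00,  2.55007123e-07,
        1.39353397e+00, -1.50485736e-01]), 'dq': array([-0.00015889, -0.00344952, -0.00177144,  0.00046951,  0.00101951,
        0.00059967]), 'effort': array([-1.74222332e-04, -3.71860957e+01, -2.82291198e+01,  6.99608121e-02,
        3.10934172e-02, -3.86027159e-05]), 'tool_pos': array([0.18214482, 0.5448167 , 0.30161011]), 'ee_rot': array([ 0.69769172,  0.11292466,  0.69814333, -0.11432486]), 'contact_force': array([0.44952602, 0.7541224 , 0.77917001]), 'wrist_torque': array([-0.02652097, -0.02425069, -0.0330149 ]), 'finger_gap': 1.0015922998830007}
```

View pics/top0.png

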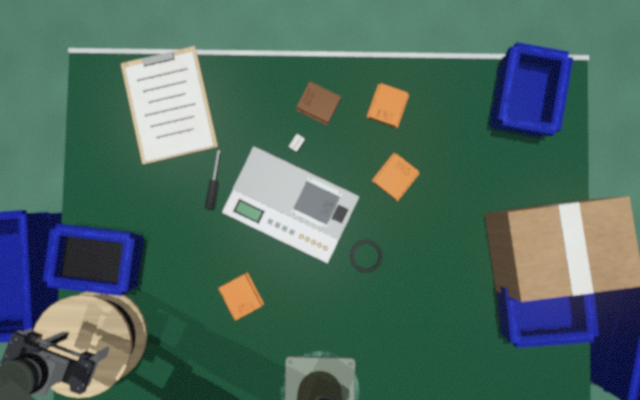

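View pics/scene0.png

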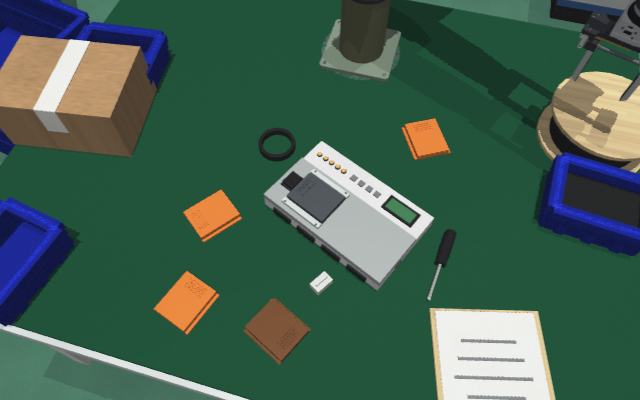

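Top view: the tester is at (290,205), with the grey cover at (317,201) and the black pad at (341,213). The screwdriver is at (213,180), the tape at (366,255) and the connector at (297,142). Things that could be taken for the cover: brown (319,103) and orange (388,105), (396,176), (241,296). I choose the grey one on the deck, next to the pad. Next I measure it and check it in a close crop.

```bash
cat > m.py <<'E'
from h import *
def blob(f,mask,uv):
    n,l,s,c=cv2.connectedComponentsWithStats(mask.astype(np.uint8)); 
    ds=[np.hypot(*(c[i]-uv)) if s[i,4]>40 else 1e9 for i in range(1,n)]; i=1+int(np.argmin(ds))
    cn,_=cv2.findContours((l==i).astype(np.uint8),0,2); return c[i],s[i,4],cv2.minAreaRect(max(cn,key=cv2.contourArea))
for f,pu,cu,tu in (('top0',(341,213),(317,201),(290,205)),('scene0',(293,182),(316,198),(350,215))):
    im=cv2.imread(f'pics/{f}.png').astype(int); mx=im.max(2); mn=im.min(2)
    print(f,'pix pad',im[pu[1],pu[0]],'cover',im[cu[1],cu[0]],'deck',im[tu[1],tu[0]])
    gray=(mx-mn)<25
    for nm,mk,uv,z in (('pad',gray&(mx<60),pu,.062),('cover',gray&(mx>65)&(mx<130),cu,.066),('tester',gray&(mn>130),tu,.05)):
        c,a,r=blob(f,mk,uv); w=ray(f,*c,z); bp=cv2.boxPoints(r); W=np.array([ray(f,*p,z)[:2] for p in bp])
        print(nm,c.round(1),a,'world',w.round(4),'sides',np.linalg.norm(W[1]-W[0]).round(3),np.linalg.norm(W[2]-W[1]).round(3),'rectc',W.mean(0).round(4),'ang',[np.degrees(np.arctan2(*(W[i+1]-W[i])[::-1])).round(1) for i in (0,1)])
a=cv2.resize(cv2.imread('pics/top0.png')[135:275,210:370],None,fx=4.5,fy=4.5,interpolation=cv2.INTER_CUBIC)[:,:]
cv2.imwrite('pics/crop0.png',cv2.resize(a,(685,600)))
b=cv2.imread('pics/scene0.png')[130:300,250:450];cv2.imwrite('pics/crop1.png',cv2.resize(b,(700,595),interpolation=cv2.INTER_CUBIC))
E
python3 m.py
```

```text
top0 pix pad [81 81 78] cover [136 133 127] deck [204 205 201]
pad [211.6 197.8] 157 world [0.5317 0.3009 0.062 ] sides 0.075 0.024 rectc [0.5387 0.3016] ang [np.float64(-7.7), np.float64(-98.4)]
cover [339.4 213.5] 160 world [ 0.4961 -0.0446  0.066 ] sides 0.04 0.029 rectc [ 0.4963 -0.0444] ang [np.float64(-25.5), np.float64(-115.5)]
tester [287.6 203.8] 7331 world [0.5198 0.0961 0.05  ] sides 0.205 0.323 rectc [0.519  0.0899] ang [np.float64(-23.9), np.float64(-114.4)]
scene0 pix pad [39 38 38] cover [94 89 84] deck [184 185 179]
pad [291.2 180.9] 206 world [ 0.5009 -0.0437  0.062 ] sides 0.044 0.028 rectc [ 0.5011 -0.0439] ang [np.float64(156.7), np.float64(56.7)]
cover [315.7 196.5] 1487 world [0.5267 0.0203 0.066 ] sides 0.086 0.116 rectc [0.5269 0.0199] ang [np.float64(164.2), np.float64(64.3)]
tester [354.7 213. ] 8862 world [0.5342 0.1105 0.05  ] sides 0.221 0.356 rectc [0.5124 0.087 ] ang [np.float64(164.6), np.float64(62.0)]
```

View pics/crop1.png

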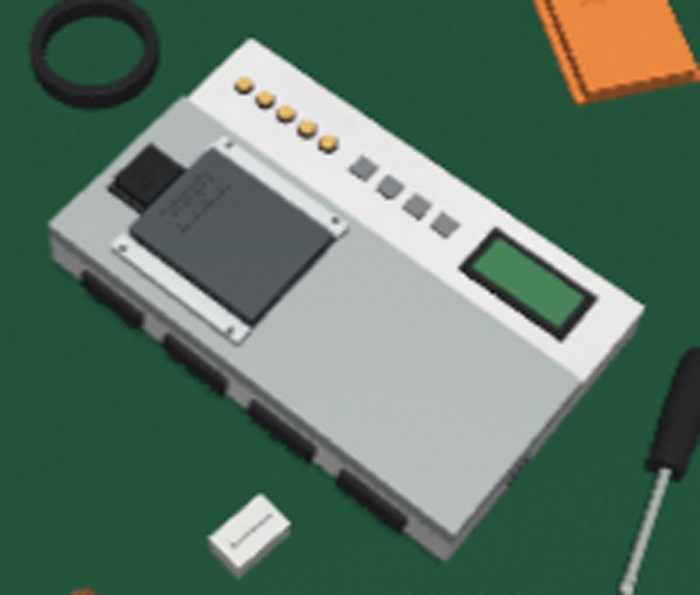

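Crop: the dark-grey cover sits between light runners, centred at about (235,235) in the crop. The black pad is behind it at about (150,178), and the free deck is toward the display end. Both views agree to within 3 mm: the pad is near (0.498,-0.044) and the tester yaw is about -24.5°. Next I work out the approach.

```bash
cat > go.py <<'E'
from h import *
from scipy.spatial.transform import Rotation as R
def fr(yaw=-24.3,pad=(.498,-.0442)):
    a=np.radians(yaw); return np.array([np.cos(a),np.sin(a),0]),np.array([-np.sin(a),np.cos(a),0]),np.array([*pad,.062])
def st():
    o=robot.observe(); q=o['ee_rot']; return o,R.from_quat([*q[1:],q[0]])
E
python3 - <<'E'
from go import *
ex,ey,p=fr(); o,r=st(); print(r.as_matrix().round(3))
for s in (1,-1):
    T=np.c_[[0,0,-1],s*ex,np.cross([0,0,-1],s*ex)]
    print(s,(R.from_matrix(T)*r.inv()).as_rotvec().round(3))
print('delta cm to TCP 0.26 above pad',((p*[1,1,0]+[0,0,.26]-ey*.0)-o['tool_pos'])*100, 'ey',ey)
E
```

```text
[[-0.001  0.317  0.948]
 [-0.002  0.948 -0.317]
 [-1.    -0.002 -0.   ]]
1 [ 1.000e-03 -2.000e-03 -1.672e+00]
-1 [2.000e-03 1.000e-03 1.469e+00]
delta cm to TCP 0.26 above pad [ 31.58551755 -58.90166977  -4.16101118] ey [0.41151436 0.91140328 0.        ]
```

>>> {"method": "arm_command", "body": {
  "deltas": [
    {"dx": 1.8,"dy": -3.5,"az": -0.1},
    {"dx": 3.6,"dy": -7,"az": -0.2},
    {"dx": 5.4,"dy": -10.5,"az": -0.3},
    {"dx": 7.2,"dy": -14,"az": -0.4},
    {"dx": 9,"dy": -17.5,"az": -0.5}
  ],
  "gripper": 1
}}

```text
schema error: expected keys dx, dy, dz, ax, ay, az
```

>>> {"method": "arm_command", "body": {
  "deltas": [
    {"dx": 1.8,"dy": -3.5,"az": -0.1},
    {"dx": 3.6,"dy": -7,"az": -0.2},
    {"dx": 5.4,"dy": -10.5,"az": -0.3},
    {"dx": 7.2,"dy": -14,"az": -0.4},
    {"dx": 9,"dy": -17.5,"az": -0.5}
  ]
}}

```text
schema error: expected keys dx, dy, dz, ax, ay, az
```

>>> {"method": "arm_command", "body": {
  "deltas": [
    {"dx": 1.8,"dy": -3.5,"az": -0.1},
    {"dx": 3.6,"dy": -7,"az": -0.2},
    {"dx": 5.4,"dy": -10.5,"az": -0.3},
    {"dx": 7.2,"dy": -14,"az": -0.4},
    {"dx": 9,"dy": -17.5,"az": -0.5}
  ]
}}

```text
schema error: expected keys dx, dy, dz, ax, ay, az
```

>>> {"method": "arm_command", "body": {
  "deltas": [
    {"dx": 1.8,"dy": -3.5,"dz": 0,"ax": 0,"ay": 0,"az": -0.1},
    {"dx": 3.6,"dy": -7,"dz": 0,"ax": 0,"ay": 0,"az": -0.2},
    {"dx": 5.4,"dy": -10.5,"dz": 0,"ax": 0,"ay": 0,"az": -0.3},
    {"dx": 7.2,"dy": -14,"dz": 0,"ax": 0,"ay": 0,"az": -0.4},
    {"dx": 9,"dy": -17.5,"dz": 0,"ax": 0,"ay": 0,"az": -0.5}
  ],
  "gripper": 1
}}

```text
time: 0.52
tool_pos: [0.2725, 0.3685, 0.3021]
ee_rot: [0.647, 0.284, 0.648, -0.284]
contact_force: [0.1, -0.5, 0.0]
finger_gap: 0.683
```

>>> {"method": "arm_command", "body": {
  "deltas": [
    {"dx": 1.8,"dy": -3.5,"dz": 0,"ax": 0,"ay": 0,"az": -0.1},
    {"dx": 3.6,"dy": -7,"dz": 0,"ax": 0,"ay": 0,"az": -0.2},
    {"dx": 5.4,"dy": -10.5,"dz": 0,"ax": 0,"ay": 0,"az": -0.3},
    {"dx": 7.2,"dy": -14,"dz": 0,"ax": 0,"ay": 0,"az": -0.4},
    {"dx": 9,"dy": -17.5,"dz": 0,"ax": 0,"ay": 0,"az": -0.5}
  ]
}}

```text
time: 0.93
tool_pos: [0.3625, 0.1935, 0.3024]
ee_rot: [0.557, 0.436, 0.557, -0.436]
contact_force: [0.8, 0.1, -0.1]
finger_gap: 0.324
```

>>> {"method": "arm_command", "body": {
  "deltas": [
    {"dx": 1.8,"dy": -3.5,"dz": 0,"ax": 0,"ay": 0,"az": -0.1},
    {"dx": 3.6,"dy": -7,"dz": 0,"ax": 0,"ay": 0,"az": -0.2},
    {"dx": 5.4,"dy": -10.5,"dz": 0,"ax": 0,"ay": 0,"az": -0.3},
    {"dx": 7.2,"dy": -14,"dz": 0,"ax": 0,"ay": 0,"az": -0.4},
    {"dx": 9,"dy": -17.5,"dz": 0,"ax": 0,"ay": 0,"az": -0.5}
  ]
}}

```text
time: 1.35
tool_pos: [0.4526, 0.0184, 0.3024]
ee_rot: [-0.432, -0.56, -0.432, 0.56]
contact_force: [0.6, 0.4, -0.3]
finger_gap: 0.01
```

>>> {"method": "arm_command", "body": {
  "deltas": [
    {"dx": 1.5,"dy": -2.1,"dz": -1,"ax": 0,"ay": 0,"az": -0.06},
    {"dx": 3,"dy": -4.2,"dz": -2.5,"ax": 0,"ay": 0,"az": -0.12},
    {"dx": 4.5,"dy": -6.3,"dz": -4.2,"ax": 0,"ay": 0,"az": -0.172},
    {"dx": 4.5,"dy": -6.3,"dz": -4.2,"ax": 0,"ay": 0,"az": -0.172}
  ]
}}

```text
time: 1.68
tool_pos: [0.4975, -0.0457, 0.257]
ee_rot: [-0.381, -0.594, -0.383, 0.597]
contact_force: [-1.0, 0.1, 0.3]
finger_gap: 0.004
```

```bash
python3 - <<'E'
from go import *
c=snap('wrist','w0'); o,r=st(); print(o['tool_pos'],r.as_matrix().round(3),c['cam_to_world'].round(3))
ex,ey,p=fr(); s=p-ex*.035+ey*.132; s[2]=0
im=c['frame'].copy()
for x,y,z in ((.017,-.147,.062),(.053,-.147,.062),(.053,-.117,.062),(.017,-.117,.062),(-.005,-.113,.066),(.075,-.113,.066),(.075,-.013,.066),(-.005,-.013,.066)):
    u=proj('w0',s+ex*x+ey*y+[0,0,z]); print(u.round(0)); cv2.circle(im,tuple(int(t) for t in u),2,(0,0,255),-1)
cv2.imwrite('pics/w0d.png',im)
E
```

```text
[ 0.49675309 -0.0440531   0.25811943] [[-0.005  0.91  -0.414]
 [ 0.001 -0.414 -0.91 ]
 [-1.    -0.005  0.001]] [[ 0.909 -0.403 -0.106  0.527]
 [-0.417 -0.881 -0.223  0.019]
 [-0.004  0.247 -0.969  0.339]
 [ 0.     0.     0.     1.   ]]
[292. 215.]
[337. 215.]
[337. 178.]
[292. 179.]
[263. 175.]
[366. 174.]
[371.  34.]
[257.  35.]
```

View pics/w0d.png

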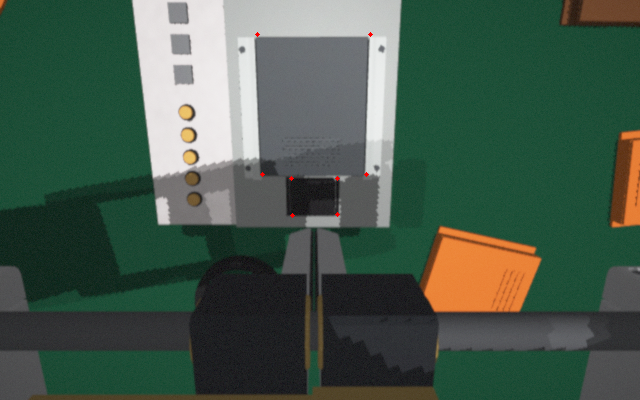

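The wrist view shows the projected pad and cover corners landing on the real ones within about 2 px. Pad edges are at (288–338, 178–215) and the cover's rear edge at row 177. I descend now.

>>> {"method": "arm_command", "body": {
  "deltas": [
    {"dx": 0.2,"dy": 0.2,"dz": -3,"ax": 0,"ay": 0,"az": 0},
    {"dx": 0.2,"dy": 0.2,"dz": -6,"ax": 0,"ay": 0,"az": 0},
    {"dx": 0.2,"dy": 0.2,"dz": -8,"ax": 0,"ay": 0,"az": 0},
    {"dx": 0.2,"dy": 0.2,"dz": -9,"ax": 0,"ay": 0,"az": 0},
    {"dx": 0.2,"dy": 0.2,"dz": -9,"ax": 0,"ay": 0,"az": 0}
  ]
}}

```text
time: 2.15
tool_pos: [0.4974, -0.0394, 0.1686]
ee_rot: [-0.383, -0.593, -0.385, 0.595]
contact_force: [-0.9, 0.1, -0.7]
finger_gap: 0.006
```

>>> {"method": "arm_command", "body": {
  "deltas": [
    {"dx": 0,"dy": 0,"dz": 0,"ax": 0,"ay": 0,"az": 0},
    {"dx": 0,"dy": 0,"dz": 0,"ax": 0,"ay": 0,"az": 0}
  ]
}}

```text
time: 2.32
tool_pos: [0.5005, -0.0406, 0.1725]
ee_rot: [0.385, 0.595, 0.383, -0.593]
contact_force: [-0.7, -0.1, 0.2]
finger_gap: 0.003
```

>>> {"method": "arm_command", "body": {
  "deltas": [
    {"dx": 0,"dy": 0,"dz": -0.5,"ax": 0,"ay": 0,"az": 0},
    {"dx": 0,"dy": 0,"dz": -1.0,"ax": 0,"ay": 0,"az": 0},
    {"dx": 0,"dy": 0,"dz": -1.2,"ax": 0,"ay": 0,"az": 0},
    {"dx": 0,"dy": 0,"dz": -1.4,"ax": 0,"ay": 0,"az": 0},
    {"dx": 0,"dy": 0,"dz": -1.4,"ax": 0,"ay": 0,"az": 0}
  ]
}}

```text
time: 2.73
tool_pos: [0.4997, -0.0408, 0.1568]
ee_rot: [0.384, 0.594, 0.383, -0.594]
contact_force: [-0.3, -0.4, 3.5]
finger_gap: 0.001
```

>>> {"method": "arm_command", "body": {
  "deltas": [
    {"dx": 0,"dy": 0,"dz": -0.2,"ax": 0,"ay": 0,"az": 0},
    {"dx": 0,"dy": 0,"dz": -0.35,"ax": 0,"ay": 0,"az": 0},
    {"dx": 0,"dy": 0,"dz": -0.4,"ax": 0,"ay": 0,"az": 0},
    {"dx": 0,"dy": 0,"dz": -0.4,"ax": 0,"ay": 0,"az": 0}
  ]
}}

```text
time: 3.07
tool_pos: [0.4998, -0.0408, 0.153]
ee_rot: [0.384, 0.594, 0.383, -0.594]
contact_force: [-0.2, 0.8, 6.2]
finger_gap: 0.005
```

>>> {"method": "arm_command", "body": {
  "deltas": [
    {"dx": 0,"dy": 0,"dz": -0.1,"ax": 0,"ay": 0,"az": 0},
    {"dx": 0,"dy": 0,"dz": -0.1,"ax": 0,"ay": 0,"az": 0}
  ]
}}

```text
time: 3.23
tool_pos: [0.4998, -0.0407, 0.1524]
ee_rot: [0.384, 0.594, 0.383, -0.594]
contact_force: [-1.7, 0.9, 7.9]
finger_gap: 0.004
```

>>> {"method": "arm_command", "body": {
  "deltas": [
    {"dx": 0.12,"dy": 0.27,"dz": 0,"ax": 0,"ay": 0,"az": 0},
    {"dx": 0.25,"dy": 0.55,"dz": 0,"ax": 0,"ay": 0,"az": 0},
    {"dx": 0.37,"dy": 0.82,"dz": 0,"ax": 0,"ay": 0,"az": 0},
    {"dx": 0.45,"dy": 1.0,"dz": 0,"ax": 0,"ay": 0,"az": 0}
  ]
}}

```text
time: 3.57
tool_pos: [0.5042, -0.0323, 0.1524]
ee_rot: [-0.385, -0.593, -0.383, 0.595]
contact_force: [-3.3, -5.8, 7.0]
finger_gap: 0.005
```

>>> {"method": "arm_command", "body": {
  "deltas": [
    {"dx": 0.12,"dy": 0.27,"dz": 0,"ax": 0,"ay": 0,"az": 0},
    {"dx": 0.25,"dy": 0.55,"dz": 0,"ax": 0,"ay": 0,"az": 0},
    {"dx": 0.37,"dy": 0.82,"dz": 0,"ax": 0,"ay": 0,"az": 0}
  ]
}}

```text
time: 3.82
tool_pos: [0.508, -0.0242, 0.1524]
ee_rot: [-0.385, -0.593, -0.383, 0.595]
contact_force: [-3.0, -4.9, 6.8]
finger_gap: 0.008
```

>>> {"method": "arm_command", "body": {
  "deltas": [
    {"dx": 0.2,"dy": 0.45,"dz": 0,"ax": 0,"ay": 0,"az": 0},
    {"dx": 0.4,"dy": 0.9,"dz": 0,"ax": 0,"ay": 0,"az": 0},
    {"dx": 0.6,"dy": 1.35,"dz": 0.1,"ax": 0,"ay": 0,"az": 0},
    {"dx": 0.8,"dy": 1.8,"dz": 0.1,"ax": 0,"ay": 0,"az": 0}
  ]
}}

```text
time: 4.15
tool_pos: [0.5154, -0.0039, 0.1522]
ee_rot: [-0.383, -0.594, -0.384, 0.594]
contact_force: [-1.3, -1.1, 1.2]
finger_gap: 0.002
```

```bash
python3 - <<'E'
from go import *
snap('wrist','w1'); o,_=st(); print(o['tool_pos'],o['contact_force'])
E
```

```text
[ 0.51575339 -0.00308921  0.15222865] [ 0.42665396  0.18394695 -0.10850954]
```

View pics/w1.png

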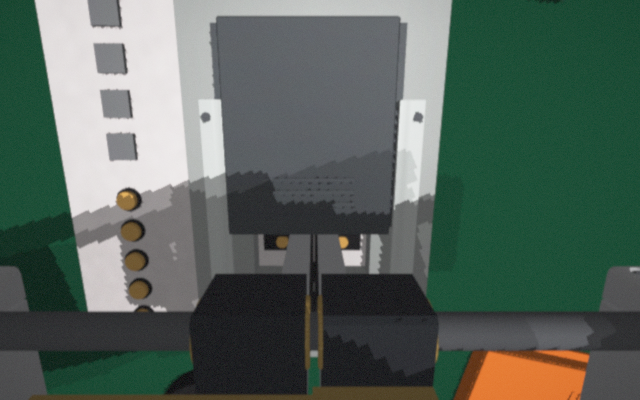

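The wrist view shows the cover released and sliding straight, with its rear edge at row 233. The terminals show behind it and the fingers sit centred on the wall. About 33 mm of travel so far, so roughly 79 mm to go.

>>> {"method": "arm_command", "body": {
  "deltas": [
    {"dx": 0.3,"dy": 0.65,"dz": 0,"ax": 0,"ay": 0,"az": 0},
    {"dx": 0.65,"dy": 1.45,"dz": 0,"ax": 0,"ay": 0,"az": 0},
    {"dx": 1.0,"dy": 2.25,"dz": 0,"ax": 0,"ay": 0,"az": 0},
    {"dx": 1.35,"dy": 3.0,"dz": 0,"ax": 0,"ay": 0,"az": 0},
    {"dx": 1.65,"dy": 3.65,"dz": 0,"ax": 0,"ay": 0,"az": 0}
  ]
}}

```text
time: 4.62
tool_pos: [0.5324, 0.0332, 0.1525]
ee_rot: [-0.384, -0.594, -0.384, 0.594]
contact_force: [-0.1, 0.1, 0.1]
finger_gap: 0.007
```

>>> {"method": "arm_command", "body": {
  "deltas": [
    {"dx": 0.35,"dy": 0.8,"dz": 0,"ax": 0,"ay": 0,"az": 0},
    {"dx": 0.7,"dy": 1.55,"dz": 0,"ax": 0,"ay": 0,"az": 0},
    {"dx": 1.05,"dy": 2.3,"dz": 0,"ax": 0,"ay": 0,"az": 0},
    {"dx": 1.35,"dy": 3.0,"dz": 0,"ax": 0,"ay": 0,"az": 0},
    {"dx": 1.55,"dy": 3.45,"dz": 0,"ax": 0,"ay": 0,"az": 0}
  ]
}}

```text
time: 5.03
tool_pos: [0.548, 0.0675, 0.1527]
ee_rot: [0.384, 0.594, 0.384, -0.594]
contact_force: [-1.0, -0.7, 0.6]
finger_gap: 0.005
```

>>> {"method": "arm_command", "body": {
  "deltas": [
    {"dx": 0.05,"dy": 0.1,"dz": 0,"ax": 0,"ay": 0,"az": 0},
    {"dx": 0.05,"dy": 0.1,"dz": 0,"ax": 0,"ay": 0,"az": 0}
  ]
}}

```text
time: 5.2
tool_pos: [0.5484, 0.0679, 0.1527]
ee_rot: [0.384, 0.594, 0.384, -0.594]
contact_force: [0.4, -0.5, -0.3]
finger_gap: 0.003
```

```bash
python3 - <<'E'
from go import *
snap('wrist','w2'); o,_=st(); ex,ey,p=fr(); d=o['tool_pos']-p; print(o['tool_pos'],o['contact_force'],'tester y of tip front',d@ey-.132+.008,'x off',d@ex)
E
```

```text
[0.54823866 0.06761051 0.15271571] [ 0.44078684 -0.46119064  0.31733913] tester y of tip front -0.0014216027380369936 x off -0.00022395401022827074
```

View pics/w2.png

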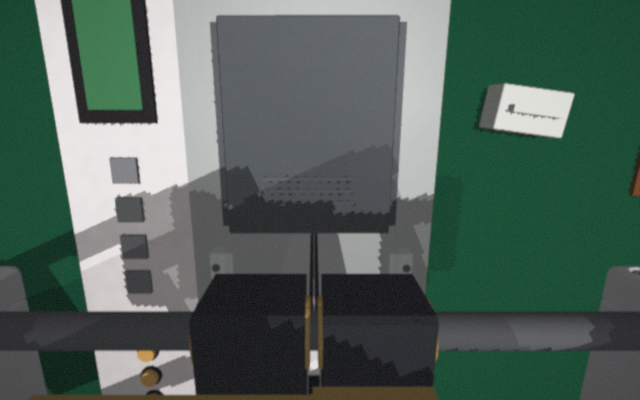

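The wrist view shows the cover flat on the deck with its rear edge at row 232, clear of the runner ends at about row 252. I back off, then rise.

>>> {"method": "arm_command", "body": {
  "deltas": [
    {"dx": -0.4,"dy": -0.9,"dz": 0,"ax": 0,"ay": 0,"az": 0},
    {"dx": -0.8,"dy": -1.8,"dz": 0.5,"ax": 0,"ay": 0,"az": 0},
    {"dx": -1.2,"dy": -2.7,"dz": 3,"ax": 0,"ay": 0,"az": 0},
    {"dx": -2.0,"dy": -4.5,"dz": 6,"ax": 0,"ay": 0,"az": 0},
    {"dx": -3.2,"dy": -7.0,"dz": 9,"ax": 0,"ay": 0,"az": 0}
  ]
}}

```text
time: 5.67
tool_pos: [0.5151, -0.0032, 0.2432]
ee_rot: [-0.383, -0.593, -0.384, 0.594]
contact_force: [-0.5, -0.2, 0.1]
finger_gap: -0.001
```

>>> {"method": "arm_command", "body": {
  "deltas": [
    {"dx": -1.0,"dy": -3.5,"dz": 2,"ax": 0,"ay": 0,"az": 0},
    {"dx": -2.5,"dy": -6.5,"dz": 4,"ax": 0,"ay": 0,"az": 0},
    {"dx": -4.0,"dy": -9.5,"dz": 6,"ax": 0,"ay": 0,"az": 0},
    {"dx": -5,"dy": -11,"dz": 6,"ax": 0,"ay": 0,"az": 0},
    {"dx": -5,"dy": -11,"dz": 6,"ax": 0,"ay": 0,"az": 0}
  ]
}}

```text
time: 6.08
tool_pos: [0.4647, -0.1163, 0.3048]
ee_rot: [0.383, 0.595, 0.38, -0.595]
contact_force: [0.3, 0.1, -0.4]
finger_gap: 0.005
```

```bash
python3 - <<'E'
from go import *
snap('scene','s9'); snap('top','t9'); o,_=st(); print(o['tool_pos'],o['contact_force'],o['time'])
ex,ey,p=fr(); s=p-ex*.035+ey*.132; s[2]=0
im=cv2.imread('pics/s9.png').astype(int); g=((im.max(2)-im.min(2))<25)&(im.max(2)>65)&(im.max(2)<130)
n,l,st_,c=cv2.connectedComponentsWithStats(g.astype(np.uint8))
for i in range(1,n):
    if st_[i,4]>300:
        w=ray('s9',*c[i],.066)-s; print(c[i].round(),st_[i,4],'tester xy',(w@ex).round(4),(w@ey).round(4))
cv2.imwrite('pics/s9c.png',cv2.resize(cv2.imread('pics/s9.png')[100:300,220:480],None,fx=3,fy=3)[:600,:780])
E
```

```text
[ 0.46527589 -0.11337503  0.30282238] [ 0.82013601 -0.02930178  0.14701512] 6.1833
[245.  22.] 1672 tester xy -0.2619 -0.5635
[432.  10.] 345 tester xy -0.631 -0.2019
[615.   4.] 468 tester xy -0.9869 0.1757
[367.  57.] 1482 tester xy -0.3721 -0.2292
[266.  65.] 416 tester xy -0.1815 -0.4119
[257. 108.] 427 tester xy -0.0618 -0.3302
[341. 246.] 988 tester xy 0.0914 0.055
[357. 228.] 1801 tester xy 0.0369 0.0539
[ 99. 362.] 525 tester xy 0.5572 -0.1361
```

View pics/s9c.png

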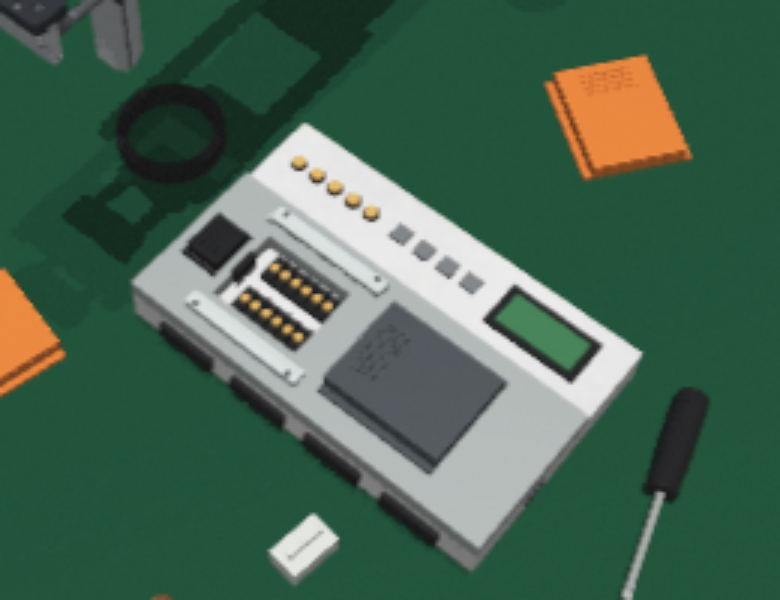

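The scene view shows the cover flat on the deck at crop (415,385), clear of the runners, with the terminals bare. The pad is at crop (218,243), the same full-frame position as at the start to within about 1.5 px, and the screwdriver, tape and connector have not visibly moved. I hand the job in.

```bash
python3 -c "
from bench import robot
print(robot.sign_off())"
```

```text
the job is handed in; nothing more can be done
None
```

The terminal bay is open: I pressed the snap tab to about its stop with the closed fingertips, then slid forward off the pad onto the cover's rear wall. From there I pushed the cover about 112 mm along its runners and out, then backed the arm clear. I handed the job in at about 6.2 s.

- **Forces:** the press took about 8 N, against the given 6 N at the stop. The highest reading while pushing was about 7 N along the path, well under 40 N. Both are readings taken at the end of each move, so a short peak in between could have been missed.
- **Cover position:** the last scene picture puts its centre at about y +54 mm of the tester, some 112–117 mm from its seat (102 mm needed). It looked flat and clear of the runner ends, with the terminals bare. I judged height and level by eye only.
- **Tab and other objects:** the pad looked back up, at the same image position to within about 1.5 px. The screwdriver, tape and connector looked unmoved, though I did not measure them.
- **Disagreements:** none of the checks failed. The position readings scattered by a few mm, so I relied on the commanded positions and the felt contact. The handing-in gave no verdict.

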